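# Show the called pricking iron to the inspection camera

## Task

Of the three pricking irons in the rack, the one with the triangular brass tally at its handle end has been called for a tooth inspection. Pick out that iron only and hold it up to the inspection camera: level, flat side up as it lay, on the lens's line of sight and pointing straight into the lens, with the teeth 8 cm from the glass. Finish while still holding it there steadily; touch neither the camera nor the other irons, and leave everything else as it lies.

Things in the scene. Friction and masses are not known exactly. Their poses are not given: they have to be found in the camera images.
- rack: Fixed low wooden rack: board 150 x 250 x 10 mm on 4 mm feet; origin under the board, 4 mm above the bench, x away from the robot along the irons, y left. Two bars across it (x = 22..30 and -38..-30 mm), tops 44 mm above the bench, carry three parallel irons 80 mm apart (y = 80, 0, -80) in notches 17 mm wide with cheeks 7 mm high. Between the bars a 52 mm gap is free for fingers down to the board.
- iron0: Steel pricking iron 110 mm long, 80 g, one of three alike, lying in the rack's left (y = +80 mm) place. Origin mid-length on the underside, 44 mm above the bench. y runs along it: teeth at -55 mm (away from the robot), handle end +55; z up from its flat side. Shank 10 mm wide (x), 8 thick, y = -17..55; head up to 20 wide. Centre of mass y = +4; between the rack's bars y = -7..45 is clear.
- teeth0 (a point): Middle of the tooth tips of iron0, 4 mm above its underside.
- place0 (a point): Middle of the tally's place on the rack's board, in front (robot's side) of where iron0 lies, 14 mm above the bench.
- iron1: Steel pricking iron 110 mm long, 80 g, one of three alike, lying in the rack's middle (y = 0) place. Origin mid-length on the underside, 44 mm above the bench. y runs along it: teeth at -55 mm (away from the robot), handle end +55; z up from its flat side. Shank 10 mm wide (x), 8 thick, y = -17..55; head up to 20 wide. Centre of mass y = +4; between the rack's bars y = -7..45 is clear.
- teeth1 (a point): Middle of the tooth tips of iron1, 4 mm above its underside.
- place1 (a point): Middle of the tally's place on the rack's board, in front (robot's side) of where iron1 lies, 14 mm above the bench.
- iron2: Steel pricking iron 110 mm long, 80 g, one of three alike, lying in the rack's right (y = -80 mm) place. Origin mid-length on the underside, 44 mm above the bench. y runs along it: teeth at -55 mm (away from the robot), handle end +55; z up from its flat side. Shank 10 mm wide (x), 8 thick, y = -17..55; head up to 20 wide. Centre of mass y = +4; between the rack's bars y = -7..45 is clear.
- teeth2 (a point): Middle of the tooth tips of iron2, 4 mm above its underside.
- place2 (a point): Middle of the tally's place on the rack's board, in front (robot's side) of where iron2 lies, 14 mm above the bench.
- tally_round: Flat brass tally plate, round, 36 mm across, 5 mm thick, fixed on the rack's board at the handle end of one of the irons; which iron varies. Origin at its centre, underside.
- tally_square: Flat brass tally plate, square, 33 mm, 5 mm thick, fixed on the rack's board at the handle end of one of the irons; which iron varies. Origin at its centre, underside.
- tally_triangle: Flat brass tally plate, equilateral triangle, 40 mm sides, 5 mm thick, fixed on the rack's board at the handle end of one of the irons; which iron varies. Origin at its centre, underside.
- viewer: Inspection camera on a column, fixed to the bench at the right of the rack: base 90 x 90 x 12 mm, column 16 mm thick and 253 mm tall, 30 mm behind the origin (its +x). It looks level along its own -x. Origin on the bench; the lens front lies 46 mm ahead (-x) of it.
- lens (a point): Middle of the lens front of the camera; the camera looks level along this frame's -x axis (its y is level, its z up). Height 140 to 200 mm above the bench, different each time. The camera's body behind it is 46 mm wide and high.
- beeswax: Bystander: block of beeswax 35 x 52 x 19 mm; origin at the underside's centre.
- bone_folder: Bystander: flat horn slicker 31 x 121 x 9 mm; origin at the underside's centre.
- edge_slicker: Bystander: turned wooden edge slicker 27 x 98 x 27 mm; origin at the underside's centre.
- dome_anvil: Bystander: dark steel disc anvil 50 mm across, 14 mm high, between rack and camera; origin at the underside's centre.
- wax_pot: Bystander: white lidded pot 50 mm across, 57 mm high; origin at the underside's centre.
- mug: Bystander: mug 78 x 109 x 101 mm; origin at the underside's centre.
Mind the look-alikes: they are no part of the job. What is shaped like the iron1 but green is not meant.

How it is judged:
By the outcome, as a careful person would: the job done as asked, in the order asked, and still so for the second after the job is handed in, while the arm keeps its last pose, push and grip.
It also fails if it takes over 38 s, if anything falls off the work surface, if the arm or the gripper's body presses on something with over 40 N, if the wrist force passes 120 N, or if a joint passes its speed limit or range.

## Robot

A 6-joint arm with a two-finger parallel gripper is mounted at the origin on the work surface; the furniture and walls round the work are solid. World frame = base frame: x ahead of the robot, y to its left, z up, the work surface at z = 0. Lengths are in m, angles in degrees, forces in N, time in s.
With the tool pointing down it reaches from about 0.325 to 0.85 m from the base axis. Payload 15.5 kg.
Tool frame: the origin (TCP) lies at the very end of the fingers, on their centre line; the grasp point (between the pads) lies arm.grip_depth behind it (arm.grip_depth is the distance from the TCP to the grasp point, in m); z points along the fingers, y is the line along which they close (so a half turn about z gives the same grasp; the last joint's range is limited). The gripper opens to 91 mm and grips with 3 to 60 N. Pads are 32 mm wide; open, the fingers measure 118 mm over their backs; the gripper's body (76 mm by 178 mm) begins 60 mm behind the grasp point.
Start: joints at [-5.472, 28.281, 77.091, -0, 74.628, -5.472], TCP at [0.625, 0, 0.214] pointing down, gripper open.
Joint ranges: [-166.48, 166.48], [-47.26, 123.95], [12.59, 153.08], [-70.14, 250.14], [6.76, 159.57], [-176.63, 176.63]. Speed limits (degrees/s): [108.29, 108.29, 147.25, 172.46, 172.46, 172.46].

## Interface

Orientations are given as a 3x3 rotation matrix whose columns are the frame's x, y, z axes.
In Python, from rig import arm gives the robot as it stands. Calls block until the motion is done:
- arm.move_to(position, orientation): joint-space move of the TCP to a pose.
- arm.move_l(position, orientation=None, feed=0.15): straight line of the TCP; orientation=None keeps the orientation; feed is the mean speed in m/s.
- arm.move_joints(angles): joint-space move.
- arm.grip(opening): finger opening in m; the grip force is fixed at half the most; returns when the fingers have stopped.
- arm.sleep(seconds).
- arm.solve_ik(position, orientation): joint angles nearest the present ones, or None.
- arm.snapshot(name): name is "scene" or "side" or "wrist"; returns the picture (480x640x3 uint8, red, green, blue); there is no depth.
- arm.get_calibration(name): a dict with "intrinsics" (3x3 intrinsics, pixels), "cam_to_world" (4x4, takes a point from camera to world coordinates). Camera axes: x right, y down, z forward; pixel columns grow to the right and rows downward; lengths in m; the calibration is good to about 2 mm. The wrist camera is an equidistant fisheye: a pixel r from the principal point sees the ray r / f radians off the axis. A picture is of the moment at which its call begins: read the wrist's pose just before it. get_calibration takes no time and is no camera call; for the wrist camera it gives the pose at the moment of the call.
A pose or a line that the arm cannot do raises arm.Unreachable and nothing moves.
- arm.sign_off(): hands the job in; it is judged then, once.
Readings, each from a call of its own:
- arm.current_t(): time.
- arm.current_joint_positions(): joint angles.
- arm.current_dq(): joint speeds.
- arm.current_tau(): joint torques, N m.
- arm.current_ee_pos(): TCP position.
- arm.current_tool_rot(): TCP orientation.
- arm.current_force(): force on the tool from outside, world axes, zero at the start.
- arm.current_torque(): the same for the moment, N m.
- arm.current_width(): finger opening in m.
- arm.current_grasp_force(): force on a finger pad.
Only numpy, scipy, OpenCV 4.12 (cv2) and the standard library are available. Lean on these libraries where they do the work, as an engineer would, in place of code of your own. Each camera call takes 0.05 s, during which the arm holds its last target. There are 200 camera calls.

## Working session

There is one attempt and no reset: what is moved stays moved. The work goes in short steps, each a Python script; the robot and the scene stay as the last script left them, time stands still between calls to the robot, and variables do not carry over. Pictures are saved under pics/ and viewed, at most 10 in all, crops included, and the job is handed in when it is done.

```bash
mkdir -p pics; cat > h.py <<'E'
import numpy as np, cv2
from rig import arm
def save(n,im): cv2.imwrite(f'pics/{n}.png',cv2.cvtColor(im,cv2.COLOR_RGB2BGR))
def ray(c,u,v):
    K=np.array(c['intrinsics']);T=np.array(c['cam_to_world'])
    d=T[:3,:3]@np.array([(u-K[0,2])/K[0,0],(v-K[1,2])/K[1,1],1]);return T[:3,3],d/np.linalg.norm(d)
def onz(c,u,v,z):
    o,d=ray(c,u,v);return o+d*(z-o[2])/d[2]
def tri(c1,p1,c2,p2):
    o1,d1=ray(c1,*p1);o2,d2=ray(c2,*p2)
    s=np.linalg.lstsq(np.c_[d1,-d2],o2-o1,rcond=None)[0]
    a,b=o1+s[0]*d1,o2+s[1]*d2
    return (a+b)/2,np.linalg.norm(a-b)
def proj(c,P):
    K=np.array(c['intrinsics']);T=np.array(c['cam_to_world'])
    q=T[:3,:3].T@(np.array(P)-T[:3,3]);q=K@q;return q[:2]/q[2]
E
python3 - <<'E'
from h import *
for n in('scene','side'):
    save(n,arm.snapshot(n)); c=arm.get_calibration(n); print(n,np.round(c['intrinsics'],1).tolist(),np.round(c['cam_to_world'],3).tolist())
save('wrist',arm.snapshot('wrist'))
c=arm.get_calibration('wrist');print(np.round(c['intrinsics'],1).tolist(),np.round(c['cam_to_world'],3).tolist())
print(arm.grip_depth,arm.current_t())
E
```

```text
scene [[520.1, 0.0, 323.8], [0.0, 520.1, 237.3], [0.0, 0.0, 1.0]] [[0.504, -0.657, 0.561, -0.292], [-0.864, -0.393, 0.315, -0.328], [0.014, -0.643, -0.766, 1.111], [0.0, 0.0, 0.0, 1.0]]
side [[484.8, 0.0, 315.9], [0.0, 484.8, 238.3], [0.0, 0.0, 1.0]] [[-0.989, -0.093, 0.116, 0.249], [-0.148, 0.567, -0.81, 1.184], [0.01, -0.818, -0.575, 0.908], [0.0, 0.0, 0.0, 1.0]]
[[371.6, 0.0, 322.6], [0.0, 371.6, 242.6], [0.0, 0.0, 1.0]] [[1.0, 0.001, -0.0, 0.626], [0.001, -0.957, -0.29, 0.083], [-0.001, 0.29, -0.957, 0.385], [0.0, 0.0, 0.0, 1.0]]
0.0188 0.15
```

View pics/scene.png

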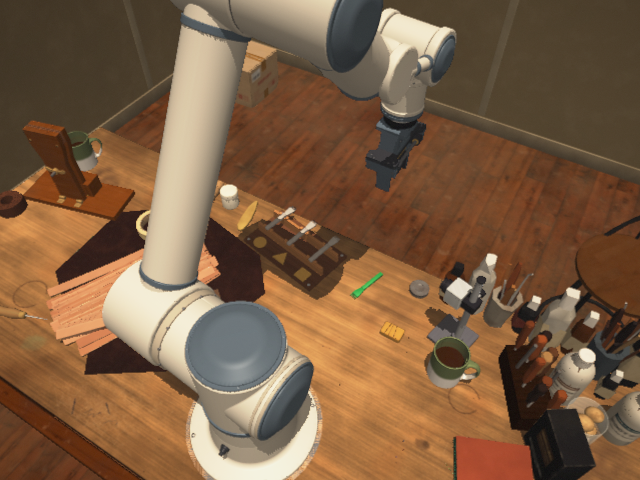

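View pics/side.png

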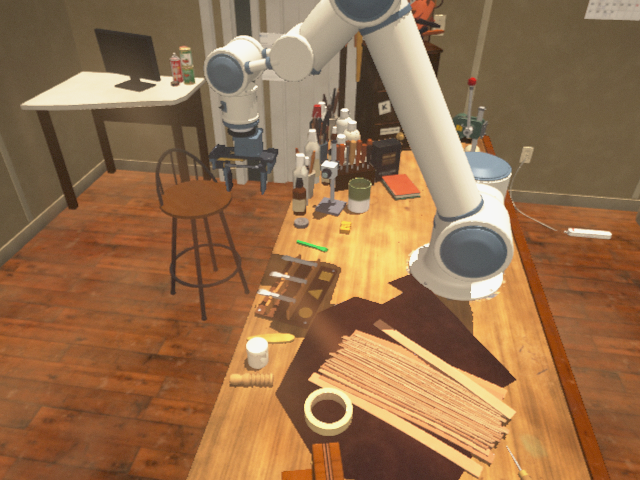

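View pics/wrist.png

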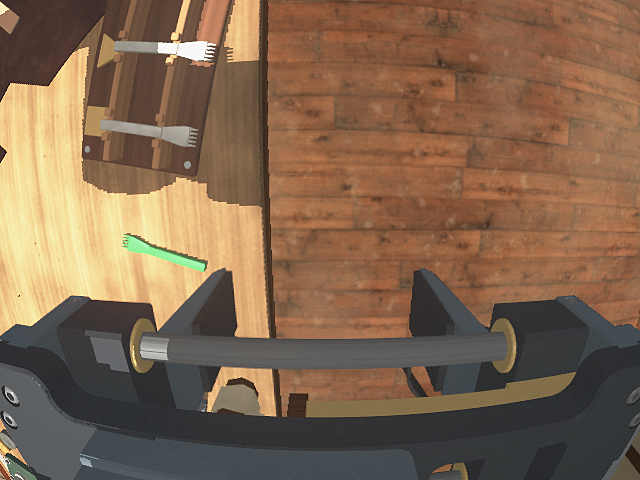

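The triangular tally (scene ≈(280,257)) is the middle one, so the iron wanted is iron1. The viewer is at scene ≈(458,300) and side ≈(332,190). I'll enlarge both.

```bash
python3 - <<'E'
from h import *
s=cv2.imread('pics/scene.png');d=cv2.imread('pics/side.png')
f=lambda im,x,y,w,h:cv2.resize(im[y:y+h,x:x+w],(400,300),interpolation=cv2.INTER_CUBIC)
a=f(s,235,195,120,90);b=f(s,410,255,100,75);c=f(d,250,240,100,75);e=f(d,290,150,80,60)
cv2.imwrite('pics/crop.png',np.vstack([np.hstack([a,b]),np.hstack([c,e])]))
C=arm.get_calibration('scene')
for p in [(260,242),(280,257),(302,273)]: print(onz(C,*p,.019).round(3))
print(onz(C,419,289,.014).round(3),onz(C,455,335,.012).round(3),onz(C,392,331,.02).round(3), onz(C,367,285,.008).round(3))
E
```

```text
[0.405 0.261 0.019]
[0.39  0.186 0.019]
[0.375 0.109 0.019]
[ 0.488 -0.172  0.014] [ 0.411 -0.3    0.012] [ 0.339 -0.166  0.02 ] [ 0.435 -0.051  0.008]
```

View pics/crop.png

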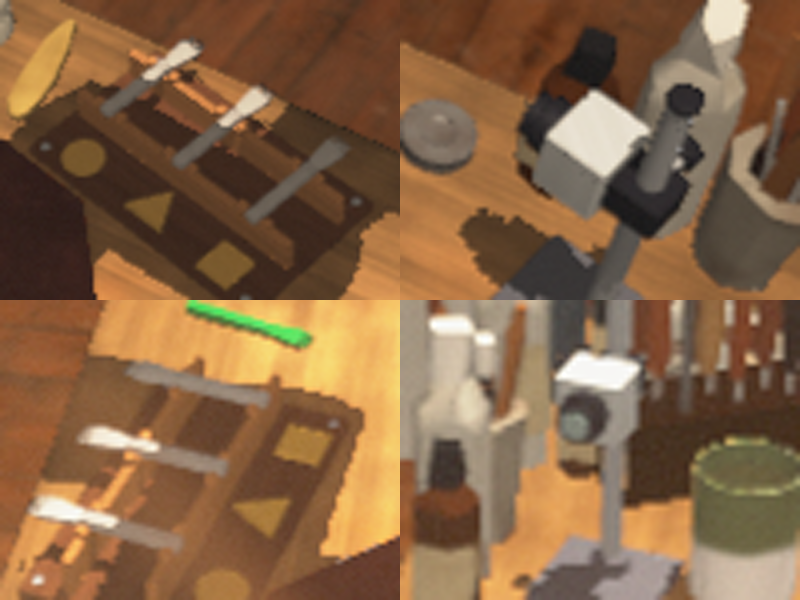

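```bash
cat >> h.py <<'E'
# fisheye wrist camera
def fray(c,u,v):
    K=np.array(c['intrinsics']);T=np.array(c['cam_to_world'])
    x,y=(u-K[0,2])/K[0,0],(v-K[1,2])/K[1,1];r=np.hypot(x,y)+1e-12
    return T[:3,3],T[:3,:3]@np.array([x/r*np.sin(r),y/r*np.sin(r),np.cos(r)])
def fonz(c,u,v,z):
    o,d=fray(c,u,v);return o+d*(z-o[2])/d[2]
def fproj(c,P):
    K=np.array(c['intrinsics']);T=np.array(c['cam_to_world'])
    q=T[:3,:3].T@(np.array(P)-T[:3,3]);h=np.hypot(q[0],q[1])+1e-12;th=np.arctan2(h,q[2])
    return K[:2,2]+K[0,0]*th*q[:2]/h
Rct=np.load('Rct.npy') if __import__('os').path.exists('Rct.npy') else None
pct=np.load('pct.npy') if Rct is not None else None
def view(target,up,a,D,px=(322,150)):
    """tool pose: tool tilted a deg from straight down toward horizontal dir up (deg azimuth), camera on that side"""
    u=np.array([np.cos(np.radians(up)),np.sin(np.radians(up)),0]);a=np.radians(a)
    z=np.sin(a)*u-np.cos(a)*np.array([0,0,1])
    s=np.cos(a)*u+np.sin(a)*np.array([0,0,1])   # side on which the camera sits
    y=s*np.sign(pct[1]);R=np.c_[np.cross(y,z),y,z]
    Rc=R@Rct;T=np.eye(4);T[:3,:3]=Rc
    c=dict(intrinsics=arm.get_calibration('wrist')['intrinsics'],cam_to_world=T)
    d=fray(c,*px)[1];pc=np.array(target)-D*d
    return pc-R@pct,R
E
python3 - <<'E'
from h import *
c=arm.get_calibration('wrist');T=np.array(c['cam_to_world']);R=np.array(arm.current_tool_rot());p=np.array(arm.current_ee_pos())
np.save('Rct.npy',R.T@T[:3,:3]);np.save('pct.npy',R.T@(T[:3,3]-p))
print(R.round(3),(R.T@(T[:3,3]-p)).round(3))
E
python3 - <<'E'
from h import *
for up in (0,90,-90,180):
  for D in(.25,.32): 
    p,R=view([.44,.17,.05],up,0,D);print('rack',up,D,p.round(3),None if (q:=arm.solve_ik(p,R)) is None else np.round(q))
for up in (-90,-60,-120):
  for a in (30,45,60):
    for D in(.25,.35): 
      p,R=view([.42,-.25,.17],up,a,D);print('lens',up,a,D,p.round(3),None if (q:=arm.solve_ik(p,R)) is None else np.round(q))
E
```

```text
[[-0.     1.    -0.001]
 [ 1.     0.     0.   ]
 [ 0.    -0.001 -1.   ]] [ 0.083  0.001 -0.171]
rack 0 0.25 [0.439 0.099 0.128] [  5.  21. 107.  -0.  52.   5.]
rack 0 0.32 [0.44  0.102 0.198] [  5.  15. 102.  -0.  63.   5.]
rack 90 0.25 [0.511 0.169 0.128] [ 12.  27.  95.  -0.  58. -78.]
rack 90 0.32 [0.508 0.17  0.198] [ 12.  22.  91.  -0.  67. -78.]
rack -90 0.25 [0.369 0.171 0.128] [ 16.  18. 113.  -0.  49. 106.]
rack -90 0.32 [0.372 0.17  0.198] [ 16.  12. 107.  -0.  61. 106.]
rack 180 0.25 [0.441 0.241 0.128] [  22.   25.  100.   -0.   55. -158.]
rack 180 0.32 [0.44  0.238 0.198] [  22.   19.   95.   -0.   65. -158.]
lens -90 30 0.25 [ 0.349 -0.21   0.238] [-15.   8. 114. -36.  55.  95.]
lens -90 30 0.35 [ 0.353 -0.16   0.324] [ -7.   1. 105. -31.  72.  92.]
lens -90 45 0.25 [ 0.349 -0.194  0.225] [ -1.  16. 120. -55.  59. 125.]
lens -90 45 0.35 [ 0.353 -0.124  0.296] [ 10.  10. 111. -46.  75. 119.]
lens -90 60 0.25 [ 0.349 -0.182  0.209] [ 10.  29. 123. -66.  68. 150.]
lens -90 60 0.35 [ 0.353 -0.095  0.259] [ 22.  24. 115. -54.  81. 142.]
lens -60 30 0.25 [ 0.338 -0.251  0.238] [-34.   1. 123. -25.  31.  44.]
lens -60 30 0.35 [ 0.317 -0.206  0.324] [-28. -11. 116. -20.  51.  42.]
lens -60 45 0.25 [ 0.33  -0.237  0.225] None
lens -60 45 0.35 [ 0.299 -0.174  0.296] [ -6. -10. 131. -56.  44.  91.]
lens -60 60 0.25 [ 0.324 -0.227  0.209] None
lens -60 60 0.35 [ 0.285 -0.15   0.259] None
lens -120 30 0.25 [ 0.378 -0.18   0.238] [-11.  17. 100. -29.  75. 120.]
lens -120 30 0.35 [ 0.407 -0.139  0.324] [ -5.  14.  90. -27.  90. 118.]
lens -120 45 0.25 [ 0.386 -0.166  0.225] [ -1.  26.  99. -39.  83. 134.]
lens -120 45 0.35 [ 0.425 -0.107  0.296] [  5.  24.  88. -36.  96. 130.]
lens -120 60 0.25 [ 0.392 -0.155  0.209] [  5.  37.  97. -45.  91. 144.]
lens -120 60 0.35 [ 0.439 -0.083  0.259] [ 12.  36.  86. -42. 103. 139.]
```

```bash
sed -i 's/    y=s\*np.sign(pct\[1\]);R=np.c_\[np.cross(y,z),y,z\]/    x=s*np.sign(pct[0]);R=np.c_[x,np.cross(z,x),z]/' h.py
python3 - <<'E'
from h import *
for up in (0,-20,90,-90):
  for D in(.25,.32): 
    p,R=view([.44,.17,.05],up,0,D);print('rack',up,D,p.round(3),None if (q:=arm.solve_ik(p,R)) is None else np.round(q))
for up in (-90,-60,-120):
  for a in (30,45,60):
    for D in(.25,.35): 
      p,R=view([.42,-.25,.17],up,a,D);print('lens',up,a,D,p.round(3),None if (q:=arm.solve_ik(p,R)) is None else np.round(q))
E
```

```text
rack 0 0.25 [0.369 0.171 0.128] [ 16.  18. 113.  -0.  49. 106.]
rack 0 0.32 [0.372 0.17  0.198] [ 16.  12. 107.  -0.  61. 106.]
rack -20 0.25 [0.373 0.195 0.128] [ 19.  19. 111.  -0.  50. 129.]
rack -20 0.32 [0.376 0.194 0.198] [ 19.  13. 105.  -0.  62. 129.]
rack 90 0.25 [0.439 0.099 0.128] [  5.  21. 107.  -0.  52.   5.]
rack 90 0.32 [0.44  0.102 0.198] [  5.  15. 102.  -0.  63.   5.]
rack -90 0.25 [0.441 0.241 0.128] [  22.   25.  100.   -0.   55. -158.]
rack -90 0.32 [0.44  0.238 0.198] [  22.   19.   95.   -0.   65. -158.]
lens -90 30 0.25 [ 0.421 -0.149  0.202] [  -4.   17.  109.  -36.   58. -164.]
lens -90 30 0.35 [ 0.42  -0.103  0.291] [   2.   10.  101.  -32.   73. -168.]
lens -90 45 0.25 [ 0.421 -0.144  0.175] [   6.   26.  112.  -53.   61. -138.]
lens -90 45 0.35 [ 0.42  -0.077  0.249] [  15.   20.  105.  -45.   75. -145.]
lens -90 60 0.25 [ 0.421 -0.146  0.147] [  13.   39.  114.  -65.   69. -118.]
lens -90 60 0.35 [ 0.42  -0.062  0.201] [  23.   34.  107.  -54.   80. -126.]
lens -60 30 0.25 [ 0.37  -0.162  0.202] [-14.   6. 125. -40.  34. 167.]
lens -60 30 0.35 [ 0.347 -0.122  0.291] [ -7.  -6. 118. -30.  53. 159.]
lens -60 45 0.25 [ 0.367 -0.158  0.175] None
lens -60 45 0.35 [ 0.334 -0.1    0.249] [  15.    4.  131.  -61.   51. -152.]
lens -60 60 0.25 [ 0.369 -0.16   0.147] [ 11.  45. 146. 246.  64. -78.]
lens -60 60 0.35 [ 0.326 -0.087  0.201] None
lens -120 30 0.25 [ 0.471 -0.163  0.202] [  -7.   27.   91.  -28.   77. -147.]
lens -120 30 0.35 [ 0.494 -0.123  0.291] [  -3.   23.   81.  -26.   91. -150.]
lens -120 45 0.25 [ 0.473 -0.158  0.175] [  -0.   36.   89.  -38.   83. -136.]
lens -120 45 0.35 [ 0.507 -0.1    0.249] [   5.   34.   79.  -36.   96. -139.]
lens -120 60 0.25 [ 0.472 -0.16   0.147] [   4.   46.   87.  -46.   91. -127.]
lens -120 60 0.35 [ 0.514 -0.087  0.201] [  10.   45.   77.  -43.  102. -132.]
```

```bash
python3 - <<'E'
from h import *
import pickle
cs={}
for i,(up,a,D) in enumerate([(-90,42,.33),(-120,35,.30)]):
    p,R=view([.42,-.25,.17],up,a,D); arm.move_to(p,R); arm.sleep(.2)
    cs[i]=arm.get_calibration('wrist'); im=arm.snapshot('wrist'); save(f'lens{i}',im)
pickle.dump(cs,open('lens.pkl','wb'));print(arm.current_t())
a=[cv2.imread(f'pics/lens{i}.png')[0:300,120:520] for i in(0,1)]
cv2.imwrite('pics/lensc.png',np.hstack(a))
E
```

```text
3.3667
```

View pics/lensc.png

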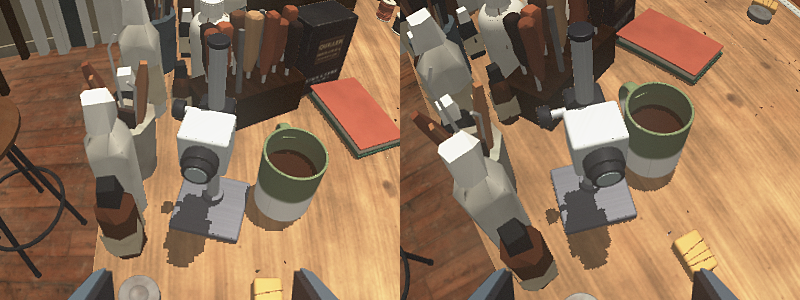

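Both wrist views show the viewer: lens ring at about (321,165) in lens0 and (328,165) in lens1. I'll zoom in for precise corner pixels.

```bash
python3 - <<'E'
import cv2,numpy as np
o=[]
for i,(x,y) in enumerate([(285,95),(275,95)]):
    im=cv2.imread(f'pics/lens{i}.png')[y:y+150,x:x+100]
    im=cv2.resize(im,(400,600),interpolation=cv2.INTER_CUBIC)
    for k in range(0,100,10): cv2.line(im,(k*4,0),(k*4,4 if k%50 else 12),(0,0,255),1)
    for k in range(0,150,10): cv2.line(im,(0,k*4),(4 if k%50 else 12,k*4),(0,0,255),1)
    o.append(im)
cv2.imwrite('pics/lensz.png',np.hstack(o))
E
```

```text
(no output)
```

View pics/lensz.png

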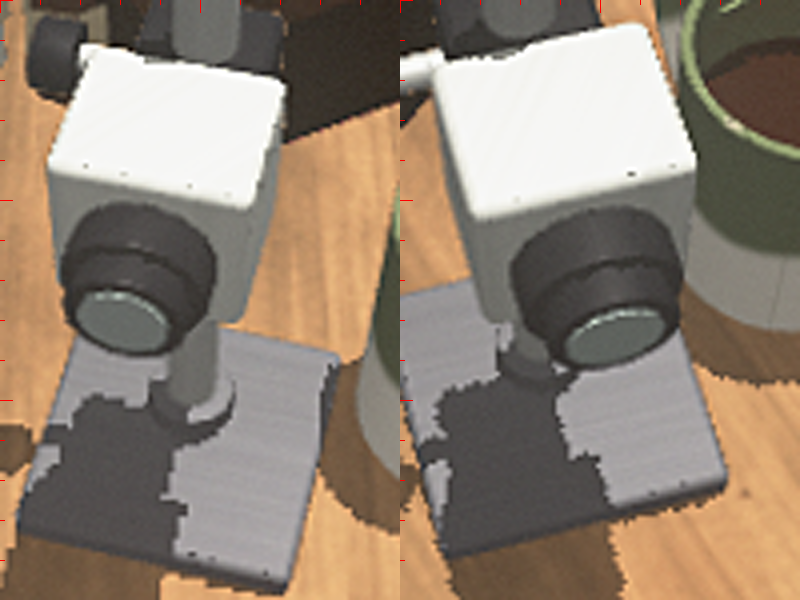

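```bash
cat > lens.py <<'E'
from h import *
import pickle
cs=pickle.load(open('lens.pkl','rb'))
off=[(285,95),(275,95)]
def P(i,q): return off[i][0]+q[0]/4-.375*0,off[i][1]+q[1]/4
def ftri(q0,q1):
    o1,d1=fray(cs[0],*P(0,q0));o2,d2=fray(cs[1],*P(1,q1))
    s=np.linalg.lstsq(np.c_[d1,-d2],o2-o1,rcond=None)[0];a,b=o1+s[0]*d1,o2+s[1]*d2
    return (a+b)/2,np.linalg.norm(a-b)
pts=dict(glass=((124,322),(214,335)),fl=((50,163),(78,220)),fr=((250,207),(294,165)),bl=((92,52),(36,68)),br=((284,84),(247,28)),
 Bfl=((20,524),(48,552)),Bfr=((285,580),(327,482)))
X={}
for k,v in pts.items():
    X[k],e=ftri(*v);print(k,X[k].round(4),round(e,4))
def az(v): return np.degrees(np.arctan2(v[1],v[0]))
# viewer +x azimuth: from left-right vectors (viewer y runs from image-left..right?) and depth
print('az depth',az(X['bl']-X['fl']),az(X['br']-X['fr']),'across-90', az(X['fr']-X['fl'])+90,az(X['br']-X['bl'])+90,'sizes',[round(np.linalg.norm(X[a]-X[b]),4) for a,b in(('fl','fr'),('bl','br'),('fl','bl'),('fr','br'))])
for i in(0,1):
    B=[fonz(cs[i],*P(i,pts[k][i]),.012) for k in('Bfl','Bfr')]
    print('base',i,B[0].round(4),B[1].round(4),np.linalg.norm(B[1]-B[0]),az(B[1]-B[0])+90)
B=[fonz(cs[0],*P(0,q),.012) for q in((285,580),(338,357))];print(B[1].round(4),np.linalg.norm(B[1]-B[0]),az(B[1]-B[0]))
E
python3 lens.py
```

```text
glass [ 0.4272 -0.2285  0.1608] 0.0
fl [ 0.4433 -0.2523  0.1854] 0.0015
fr [ 0.4004 -0.2442  0.1814] 0.0003
bl [ 0.4345 -0.2876  0.1859] 0.0011
br [ 0.3921 -0.2761  0.1862] 0.0007
Bfl [ 0.4633 -0.2605  0.0051] 0.0003
Bfr [ 0.3806 -0.2365  0.0127] 0.0016
az depth -104.03380973842798 -104.6109985675091 across-90 259.3639342618376 254.85403724297862 sizes [np.float64(0.0438), np.float64(0.0439), np.float64(0.0364), np.float64(0.0333)]
base 0 [ 0.4626 -0.257   0.012 ] [ 0.38   -0.2376  0.012 ] 0.08481189840793509 256.7153861308279
base 1 [ 0.464 -0.258  0.012] [ 0.381  -0.2361  0.012 ] 0.08584502391295826 255.2262749663813
[ 0.3585 -0.3207  0.012 ] 0.08583201786916203 -104.48695239452307
```

```bash
python3 - <<'E'
from h import *
import pickle
p,R=view([.45,.174,.05],169,0,.27,(322,140)); print(p,np.round(arm.solve_ik(p,R))); p2=p.copy()
arm.move_to(p,R); arm.sleep(.2)
c=arm.get_calibration('wrist'); im=arm.snapshot('wrist'); save('rack',im); pickle.dump(c,open('rack.pkl','wb'));print(arm.current_t())
E
```

```text
[0.52630395 0.15864461 0.14868967] [ 11.  27.  92.  -0.  61. -68.]
4.8667
```

View pics/rack.png

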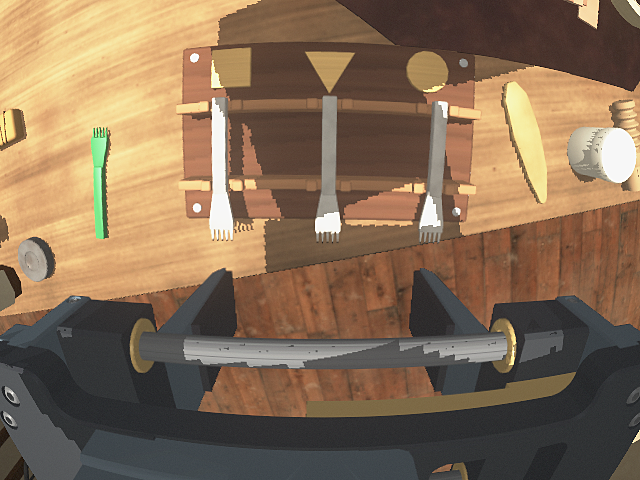

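The triangle is at (330,72), at the handle end of the middle iron, which runs from (330,96) to the tips at (328,240). So iron1 is confirmed.

```bash
python3 - <<'E'
from h import *
import pickle
c=pickle.load(open('rack.pkl','rb'));im=cv2.imread('pics/rack.png')
def iron(x0,x1):
    h=cv2.cvtColor(im,cv2.COLOR_BGR2HSV);m=((h[...,1]<60)&(h[...,2]>70)).astype('u1')
    w=np.zeros_like(m);w[88:246,x0:x1]=m[88:246,x0:x1]
    n,l,s,_=cv2.connectedComponentsWithStats(w);k=1+s[1:,4].argmax();return l==k,s[k]
for nm,x0,x1 in(('sq',200,245),('mid',308,348),('round',412,455)):
    m,s=iron(x0,x1);print(nm,s)
    rows=range(s[1]+4,s[1]+85);ctr=np.array([fonz(c,np.flatnonzero(m[r]).mean(),r,.052) for r in rows if m[r].any()])
    wd=np.median([m[r].sum() for r in rows])
    a=fonz(c,np.flatnonzero(m[s[1]+3]).mean(),s[1]-.5,.052);b=fonz(c,np.flatnonzero(m[s[1]+s[3]-5]).mean(),s[1]+s[3]-.5,.049)
    d=np.polyfit(ctr[:,0],ctr[:,1],1);print('handle',a.round(4),'tip',b.round(4),'len',np.linalg.norm(a-b),'az shank',np.degrees(np.arctan(d[0])),'az ends',np.degrees(np.arctan2(*(b-a)[1::-1])),'w',wd)
sc=[fonz(c,*q,.014) for q in((194,58),(463,63),(197,208),(457,212))]
print(np.round(sc,4),[np.degrees(np.arctan2(*(sc[i]-sc[j])[1::-1])) for i,j in((2,0),(3,1),(1,0),(3,2))])
E
```

```text
sq [ 209   97   25  143 2377]
handle [0.4035 0.1066 0.052 ] tip [0.5098 0.0828 0.049 ] len 0.10900587776482006 az shank -12.627670541242267 az ends -12.61488142252097 w 15.0
mid [ 315   95   26  147 2392]
handle [0.4197 0.1841 0.052 ] tip [0.5268 0.162  0.049 ] len 0.1093473612247508 az shank -11.525883938605489 az ends -11.655291260982558 w 15.0
round [ 418  101   30  143 2382]
handle [0.436  0.2632 0.052 ] tip [0.5437 0.241  0.049 ] len 0.11001267707145401 az shank -12.791248625130251 az ends -11.6255553038956 w 16.0
[[0.3581 0.0815 0.014 ]
 [0.4042 0.3033 0.014 ]
 [0.4857 0.0552 0.014 ]
 [0.5322 0.278  0.014 ]] [np.float64(-11.633763942925185), np.float64(-11.162488339126776), np.float64(78.24913177347652), np.float64(78.21192205218328)]
```

```bash
cat >> h.py <<'E'
def down(az):
    a=np.radians(az);x=np.array([np.cos(a),np.sin(a),0]);z=np.array([0,0,-1.]);return np.c_[x,np.cross(z,x),z]
E
python3 - <<'E'
from h import *
u=np.array([np.cos(np.radians(-11.7)),np.sin(np.radians(-11.7)),0])
g=np.array([.4733,.173,0])-.018*u; R=down(180-11.7)
arm.grip(.04)
arm.move_to(g+[0,0,.10],R); arm.move_l(g+[0,0,.0292],R,feed=.06)
print(arm.current_ee_pos(),arm.current_force()); arm.grip(.0); print(arm.current_width(),arm.current_grasp_force(),arm.current_t())
arm.sleep(.2); arm.move_l(g+[0,0,.06],R,feed=.04)
print(arm.current_width(),arm.current_grasp_force(),arm.current_force(),arm.current_t())
arm.move_l(g+[0,0,.19],R,feed=.12)
ux=np.array([np.cos(np.radians(-104.2)),np.sin(np.radians(-104.2)),0])
L=np.array([.4272,-.2285,.1612]); f=L-ux*(.08+.073)+[0,0,-.0188]
Rf=down(180-104.2); arm.move_to(f-ux*.06+[0,0,.02],Rf); 
arm.move_l(f,Rf,feed=.06); arm.sleep(.3)
print(f,arm.current_ee_pos(),arm.current_joint_positions(),arm.current_width(),arm.current_t())
import pickle;C={n:arm.get_calibration(n) for n in('scene','side','wrist')}
for n in C: save('f_'+n,arm.snapshot(n))
pickle.dump(C,open('f.pkl','wb'))
tip=L-ux*.08
P={n:(proj(C[n],L),proj(C[n],tip)) for n in('scene','side')};print(P,fproj(C['wrist'],L),fproj(C['wrist'],tip))
o=[]
for n in('scene','side'):
    x,y=(np.array(P[n][1])-[50,75]).astype(int);im=cv2.imread(f'pics/f_{n}.png')
    o.append(cv2.resize(im[y:y+150,x:x+100],(400,600),interpolation=cv2.INTER_CUBIC));print(n,x,y)
cv2.imwrite('pics/f_crop.png',np.hstack(o))
E
```

```text
[0.45586079 0.17670092 0.02949157] [ 0.47551684 -0.89860609  0.13468884]
0.010143880784854349 30.000396966934204 8.1
0.010076582624698335 29.99969780445099 [ 0.60990461  0.20204266 -0.36961538] 9.2167
[ 0.46473203 -0.08017486  0.1424    ] [ 0.46477857 -0.08000609  0.14245441] [-1.70285194e+01  2.15973325e+01  1.03246207e+02  2.13315466e-03
  5.51501764e+01 -2.84475796e+00] 0.01045859622508168 13.0917
{'scene': (array([441.463835  , 281.74868506]), array([413.1860674 , 261.58516944])), 'side': (array([323.81497336, 175.39548979]), array([314.3598642 , 186.24299122]))} [321.05647281 503.88296464] [320.8690174  429.48418141]
scene 363 186
side 264 111
```

View pics/f_crop.png

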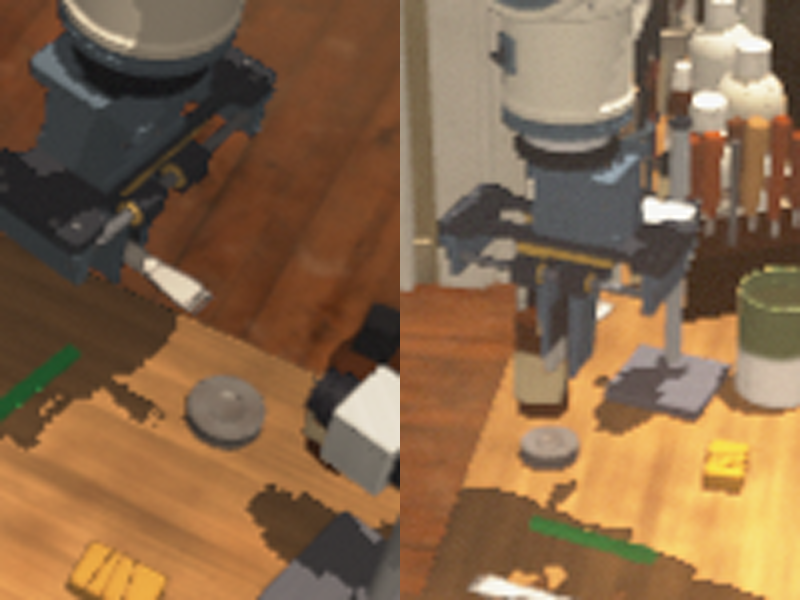

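View pics/f_wrist.png

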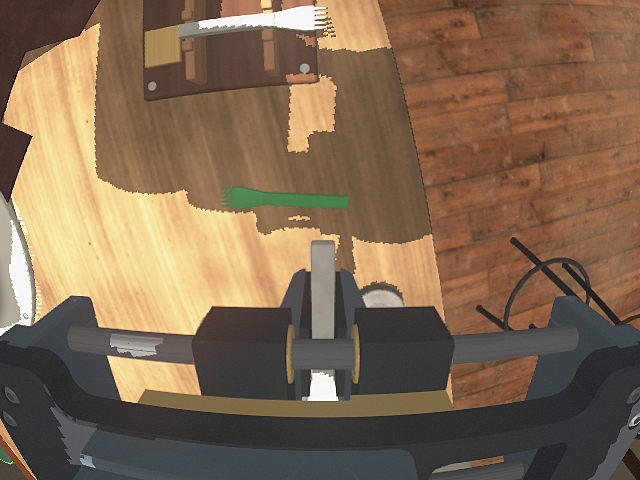

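In the scene view the tips are at about (413.7,261), against a prediction of (413.2,261.6), and the lens front matches its own prediction. The wrist view shows the handle end at (323,240). Next I'll check for droop and slip numerically, then sign off.

```bash
python3 - <<'E'
from h import *
import pickle
C=pickle.load(open('f.pkl','rb'));c=C['wrist'];im=cv2.imread('pics/f_wrist.png')
az=np.radians(-104.2);ux=np.array([np.cos(az),np.sin(az),0]);L=np.array([.4272,-.2285,.1612])
h=L-ux*.19; n=np.array([-ux[1],ux[0],0])
for dz in(.004,-.004):
  for s in(-.005,.005): print('pred end corner',dz,s,fproj(c,h+[0,0,dz]+s*n).round(1), 'at +30mm',fproj(c,h+ux*.02+[0,0,dz]+s*n).round(1))
g=cv2.cvtColor(im,cv2.COLOR_BGR2HSV)
for r in(236,238,240,242,245,255,265,275): 
  row=g[r,295:350];k=np.flatnonzero(row[:,1]<50)+295;print(r,k.min() if len(k) else None,k.max() if len(k) else None)
print(arm.current_t(),arm.current_width(),arm.current_force(),np.abs(arm.current_dq()).max())
E
```

```text
pred end corner 0.004 -0.005 [308.7 245.2] at +30mm [309.2 288.9]
pred end corner 0.004 0.005 [332.5 245.2] at +30mm [332.1 288.9]
pred end corner -0.004 -0.005 [309.3 239.8] at +30mm [309.8 281.8]
pred end corner -0.004 0.005 [332.1 239.8] at +30mm [331.7 281.8]
236 None None
238 None None
240 None None
242 312 333
245 311 334
255 311 334
265 311 334
275 295 349
13.2417 0.01003598593519632 [-0.5916831  -0.21516682 -0.9494209 ] 0.11102997660887018
```

```bash
python3 -c "
from rig import arm
arm.sleep(.3);print(arm.current_width(),arm.current_ee_pos(),arm.sign_off())"
```

```text
the job is handed in; nothing more can be done
0.010111803871618556 [ 0.46473971 -0.08019307  0.14239621] None
```

The iron with the triangular tally (the middle one, iron1) is held level and steady, pointing straight into the lens with its teeth 8 cm from the glass, to within about 1–2 mm by camera checks, and the job is handed in after about 13.5 s of the 38 s.

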